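# Load a glass flask into the annealing kiln with the push stick

## Robot

A 6-joint arm with a two-finger parallel gripper is mounted at the origin on the work surface. World frame = base frame: x ahead of the robot, y to its left, z up, the work surface at z = 0. Lengths are in mm, angles in rad, forces in N, time in s.
With the tool pointing down it reaches from about 375 to 900 mm from the base axis. Payload 3.1 kg.
Tool frame: the origin (TCP) lies at the very end of the fingers, on their centre line; the grasp point (between the pads) lies behind it (ctrl.tcp_to_grasp is the z of the grasp point in the tool frame, in mm); z points along the fingers, y is the direction in which the jaws open and shut (so a half turn about z gives the same grasp; the last joint's range is limited). The gripper opens to 87 mm and grips with 3 to 60 N. Pads are 19 mm wide; open, the fingers measure 117 mm over their backs; the gripper's body (75 mm by 190 mm) begins 51 mm behind the grasp point.
Start: joints at [-1.514, 0.527, 1.433, -0, 1.181, -0.178], TCP at [145.43, -607.821, 222.548] pointing down, gripper open.
Joint ranges: [-3.08, 3.08], [-0.75, 2.2], [0.22, 2.44], [-1.43, 4.57], [0, 2.65], [-2.85, 2.85]. Speed limits (rad/s): [2.79, 2.79, 3.14, 3.14, 3.14, 3.14].

## Interface

Orientations are given as a unit quaternion [x, y, z, w].
In Python, from bench import ctrl gives the robot as it stands. The module is installed in compiled form; this text tells all that it offers.
- The arm moves only by the shell command python3 -m inch 'ROWS' [FORCE]. ROWS is JSON, a list of rows, each a list of 7 numbers: the turn, a rotation vector about the tool's x, y, z as a fraction of full scale, then the shift along the tool's x, y, z as a fraction of full scale, then the opening in per cent of the stroke, from 0 (shut) to 100 (fully open). In form: [[wx, wy, wz, x, y, z, fingers], ...]. A call has exactly 10 rows; each row is the pose to reach, as a shift and turn from the pose commanded when the call began, along the tool's axes at that moment; what a row does not reach only later rows make up. Full scale, the value 1, is 0.1 m for a shift and pi/4 rad for a turn. A row lasts 1/8 s, in which the tool goes at most 62.5 mm and 10.7 degrees, less where a joint would pass 70% of its speed; a pose out of reach is approached as far as the arm can. A call with a number of a shift or a turn outside -1 to 1 is refused whole. A call with a gripper value outside its range is refused whole. The fingers move at their own pace and stop on an object; FORCE is the grip in N (left out, the last holds). Time passes only in rows, so rows that repeat a pose let the fingers close, or fill a call up. It gives the time, the measured TCP pose, the force and the opening at its end, in the units of the state.
- ctrl.get_state(): the state, without advancing time (a new reading comes with each control period).
- ctrl.read_camera(name): name is "scene" or "top" or "wrist"; returns the picture (420x560x3 uint8, red, green, blue); there is no depth.
- ctrl.camera_params(name): a dict with "camera_matrix" (3x3 intrinsics, pixels), "origin" and "attitude" of the camera in the world. Camera axes: x right, y down, z forward; pixel columns grow to the right and rows downward; lengths in mm; the calibration is good to about 2 mm. A picture is of the moment at which its call begins: read the wrist's pose just before it. camera_params takes no time and is no camera call; for the wrist camera it gives the pose at the moment of the call.
- ctrl.sign_off(): hands the job in, once; it reports no verdict.
The state is a dict: "t": time; "qpos": joint angles; "qvel": joint speeds; "effort": joint torques, N m; "position": TCP position; "orientation": TCP orientation; "force": force on the tool from outside, world axes, zero at the start; "torque": the same for the moment, N m; "width": finger opening in mm.
Only numpy, scipy, OpenCV 4.12 (cv2) and the standard library are available. Lean on these libraries where they do the work, as an engineer would, in place of code of your own. Each camera call takes 0.05 s, during which the arm holds its last target. There are 200 camera calls.

## Task

Load the green glass flask into the annealing kiln: lift it out of the sloping partitioned carton, leave the other flasks in their cells, stand it upright in the middle of the steel tray that waits in front of the kiln, gently and without dropping it, and let go. Then take the push stick off its rest and with it push the tray from behind, in under the raised door, until it meets the stop at the back, keeping the hand out of the kiln and off the moving tray; finally lay the stick back in the notches of its rest. Do not disturb the other things on the table.

Things in the scene. Friction and masses are not known exactly. Their poses are not given: they have to be found in the camera images.
- flask: green glass flask, 122 mm high, 140 g: body 72 mm across up to 54 mm, flat base 68 mm across, straight neck 26 mm across from 77 to 114 mm above the base, then a 32 mm lip. Origin at the centre of its base, z up its axis. Starts leaning with the carton in one of the 3 cells of the row nearest the robot. Take it by the neck about 100 mm above the base, fingers closing along the carton's y.
- carton: cardboard carton 180 (x) x 298 (y) x 132 (z) mm, fixed, tipped 0.436 rad towards the robot; walls and dividers 4 mm. 2 rows of 3 cells (row along y), each 84 x 94 mm, 128 mm deep: its rim and dividers end 6 mm above the flasks' tops. Origin at the centre of its underside; z out of the cells, up and towards the robot; x up the slope. Lift along z.
- amber_flask: amber glass flask of the same shape, standing in the near row of the carton; origin at the centre of its base, z up its axis. Must stay in its cell
- clear_flask: clear glass flask of the same shape, standing in the near row of the carton; origin at the centre of its base, z up its axis. Must stay in its cell
- back_flask_a: clear glass flask of the same shape, standing in the far row of the carton; origin at the centre of its base, z up its axis. Must stay in its cell
- back_flask_b: amber glass flask of the same shape, standing in the far row of the carton; origin at the centre of its base, z up its axis. Must stay in its cell
- kiln: annealing kiln, green steel, 260 mm wide, 240 deep, 300 high, fixed. Origin on the table under the middle of the mouth, in the front face; x points into the kiln, z up. A loading shelf 130 mm wide, top 60 mm above the table, runs from x = -200 mm level into the kiln to a brick stop at x = 150 mm; two rails 10 mm high, 107 mm apart, guide the tray.
- kiln_mouth (a point): centre of the kiln's mouth, in the front face, 132 mm above the table; mouth 120 mm wide, from 60 to 205 mm above the table. The drop door hangs raised above it, plate 12 mm and handle 31 mm in front of the face, up to 370 mm above the table.
- tray: loose steel tray 130 (x) x 100 (y) mm, 300 g, floor 4 mm thick, 14 mm lips in front and at the sides, upright tail plate 60 mm high and 100 mm wide at its -x end. Origin at the centre of its underside; x points into the kiln. It slides on the shelf between the rails (3.5 mm play each side, 2 to 5 N). Home at the stop its origin is at kiln x = 85 mm, its tail 20 mm inside the mouth.
- tray_tail (a point): middle of the rear face of the tray's tail plate, 35 mm above the tray's underside, 65 mm behind its origin: where the push stick bears
- stick: push stick, 242 mm long, 150 g: wooden handle 22 x 22 mm from x = -90 to 30 mm, steel rod 10 mm thick to x = 147 mm, then a steel push plate 5 mm thick, 45 mm wide, 36 mm high. Origin on its axis where to grip it (balance about 15 mm ahead); x points to the plate, z up, y across the handle. On its rest the axis is 41 mm above the table.
- stick_face (a point): middle of the push plate's front face, at x = 152 mm of the stick, on its axis
- rest: fixed wooden base 170 x 75 x 6 mm with two notched steel supports 10 mm thick, 57 mm high: at x = -65 mm for the handle (notch floor 30 mm up, 34 mm wide, flaring) and at x = 80 mm for the rod (floor 36 mm up, 24 mm wide). Origin on the table, x along the stick. The stick belongs with its origin 41 mm above the rest's origin, its x along the rest's x.
- u_tube: bystander: a U-bent clear glass tube, 11 mm thick, lying on the paper pattern
- paste_tin: bystander: tin, 66 mm across, 85 mm high; origin at the centre of its underside
- gas_torch: bystander: brass and blue hand torch 200 mm long, lying by the kiln
- carbon_block: bystander: black carbon block 75 x 45 x 28 mm

How it is judged (in metres and radians):
On the way, in this order (a step that is already met when the one before it is completed fails the run):
1. the green flask is lifted clear of the carton, its base above the rim (z of flask in the frame of carton above 0.132 m and height (world z) of flask above 0.12 m), for 0.1 s.
2. the flask stands upright in the middle of the tray, let go, with the tray still outside the kiln (horizontal distance between flask and tray below 0.028 m and angle between flask's own z axis and vertical below 0.1 rad and z of flask in the frame of tray below 0.012 m and contact force between the fingers and flask below 0.1 N and linear speed of flask below 0.02 m/s and x of tray in the frame of kiln below -0.05 m), for 0.2 s.
3. the push stick is in the gripper, off its rest, with the tray still outside (distance of stick from where it was at the start of the episode above 0.08 m and contact force between the fingers and stick above 1 N and x of tray in the frame of kiln below -0.05 m), for 0.2 s.
4. the tray is home at the stop, the held stick's plate behind it (x of tray in the frame of kiln above 0.077 m and height (world z) of tray below 0.075 m and distance between stick_face and tray_tail below 0.035 m and contact force between the fingers and stick above 1 N), for 0.1 s.
At the end, for the whole second after the job is handed in: the tray is home within 8 mm of the stop, the green flask stands on it upright (within 0.1 rad) and within 28 mm of its middle, the push stick lies in both notches of its rest (within 25 mm along it and 0.15 rad), everything is at rest, and the other flasks are within 20 mm of where they stood (x of tray in the frame of kiln above 0.077 m and height (world z) of tray below 0.075 m and horizontal distance between flask and tray below 0.028 m and angle between flask's own z axis and vertical below 0.1 rad and z of flask in the frame of tray below 0.012 m and horizontal distance between stick and rest below 0.025 m and angle between the x axis of stick and the x axis of rest, either way round below 0.15 rad and z of stick in the frame of rest between 0.035 and 0.048 m and linear speed of each of flask, tray, stick below 0.02 m/s and distance of each of amber_flask, clear_flask, back_flask_a, back_flask_b from where it was at the start of the episode below 0.02 m); the robot touches nothing.
It fails at once if another flask or a bystander on the table is moved more than 30 mm (distance of any of amber_flask, clear_flask, back_flask_a, back_flask_b, u_tube, paste_tin, gas_torch, carbon_block from where it was at the start of the episode above 0.03 m).
It fails at once if the green flask falls over (leans more than 0.9 rad) (angle between flask's own z axis and vertical above 0.9 rad).
It fails at once if the green flask is dropped (falls free of the fingers at over 0.4 m/s) or banged down on the tray (over 80 N) ((contact force between the fingers and flask below 0.1 N and linear speed of flask above 0.4 m/s) or contact force between flask and tray above 80 N).
It fails at once if the gripper or arm pushes the tray itself instead of the stick doing so (distance of tray from where it was at the start of the episode above 0.03 m and contact force between any of the fingers, the arm and tray above 1 N).
It fails at once if the hand goes into the kiln's mouth (x of the grasp point in the frame of kiln above 0 m and z of the grasp point in the frame of kiln below 0.21 m and y of the grasp point in the frame of kiln between -0.06 and 0.06 m).
It also fails if it takes over 64 s, if anything falls off the work surface, if the arm or the gripper's body presses on something with over 40 N, if the wrist force passes 120 N, or if a joint passes its speed limit or range.

## Working session

There is one attempt and no reset: what is moved stays moved. The work goes in short steps, Python scripts to look and compute and a shell command to move; the robot and the scene stay as the last step left them, time stands still between calls to the robot, and variables do not carry over. Pictures are saved under pics/ and viewed, about 8 in all and at most 12, crops included, and the job is handed in when it is done.

```bash
mkdir -p pics; ls; python3 - <<'E'
from bench import ctrl
import cv2,numpy as np
print(ctrl.get_state(), ctrl.tcp_to_grasp)
for n in ("scene","top"):
    print(n,ctrl.camera_params(n))
    cv2.imwrite(f"pics/{n}0.png",ctrl.read_camera(n)[:,:,::-1])
E
```

```text
pics
{'t': 0.0, 'qpos': array([-1.51452747e+00,  5.28451636e-01,  1.43393607e+00,  3.64432092e-06,
        1.18140115e+00, -1.78481985e-01]), 'qvel': array([-1.51010661e-03,  1.48548428e-03,  1.85547585e-04,  1.13579993e-03,
       -1.68802485e-04,  6.98445025e-05]), 'effort': array([ 9.44653148e-04, -4.40040135e+01, -1.76589936e+01,  6.32041739e-02,
        5.81121398e-02, -1.68198890e-04]), 'position': array([ 145.3730119 , -607.08406452,  221.56983598]), 'orientation': array([ 9.93118893e-01,  1.17105334e-01,  6.87414448e-05, -1.09595139e-03]), 'force': array([ 1.40088281,  0.2727205 , -0.29677397]), 'torque': array([0.04720568, 0.05226567, 0.02175847]), 'width': 86.77783384469974} -18.700000000000003
scene {'camera_matrix': array([[395.83945939,   0.        , 284.13808539],
       [  0.        , 395.83945939, 211.82808177],
       [  0.        ,   0.        ,   1.        ]]), 'origin': array([1079.95679319, -460.97005535,  915.69747379]), 'attitude': array([ 0.8223136 ,  0.44528901, -0.16628053, -0.31283992])}
top {'camera_matrix': array([[520.2414077 ,   0.        , 281.23243118],
       [  0.        , 520.2414077 , 204.35946373],
       [  0.        ,   0.        ,   1.        ]]), 'origin': array([ 160.74443099,  -56.57597063, 1709.12815997]), 'attitude': array([-0.69731894,  0.71044741, -0.0675901 ,  0.0666509 ])}
```

View pics/top0.png

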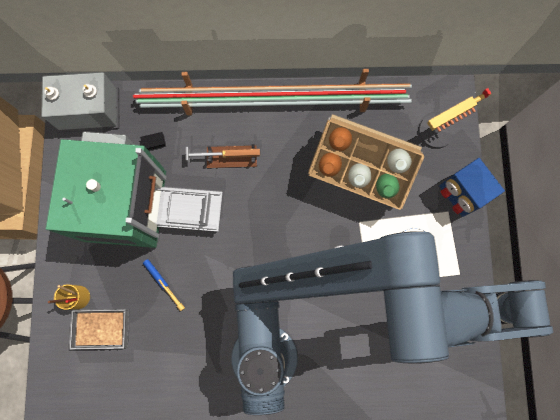

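View pics/scene0.png

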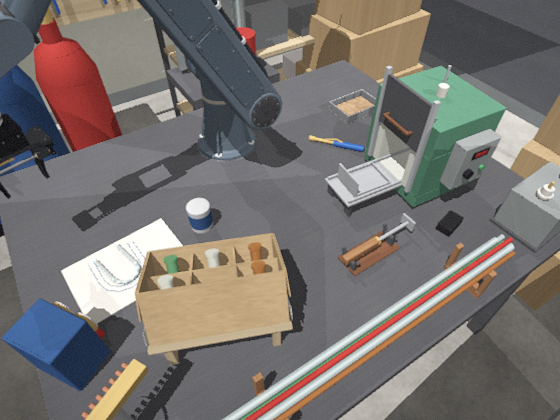

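```bash
cat > h.py <<'E'
import numpy as np,cv2
from scipy.spatial.transform import Rotation as R
from bench import ctrl
def cam(n):
    p=ctrl.camera_params(n); return p["camera_matrix"],np.array(p["origin"]),R.from_quat(p["attitude"]).as_matrix()
def ray(n,u,v,c=None):
    K,o,A=c or cam(n); return o,A@np.linalg.inv(K)@np.array([u,v,1.])
def atz(n,u,v,z,c=None):
    o,d=ray(n,u,v,c); return o+d*(z-o[2])/d[2]
def proj(n,P,c=None):
    K,o,A=c or cam(n); q=(np.atleast_2d(P)-o)@A@K.T; return q[:,:2]/q[:,2:]
def crop(im,x0,y0,w,h,W,H):
    return cv2.resize(im[y0:y0+h,x0:x0+w],(W,H),interpolation=cv2.INTER_CUBIC)
E
python3 - <<'E'
from h import *
t=cv2.imread("pics/top0.png");s=cv2.imread("pics/scene0.png")
a=np.hstack([crop(t,300,108,130,100,390,300),crop(t,130,135,136,100,408,300)])
b=np.hstack([crop(s,130,230,169,130,390,300),crop(s,320,140,136,100,408,300)])
cv2.imwrite("pics/c1.png",np.vstack([a,b]))
E
```

```text
(no output)
```

View pics/c1.png

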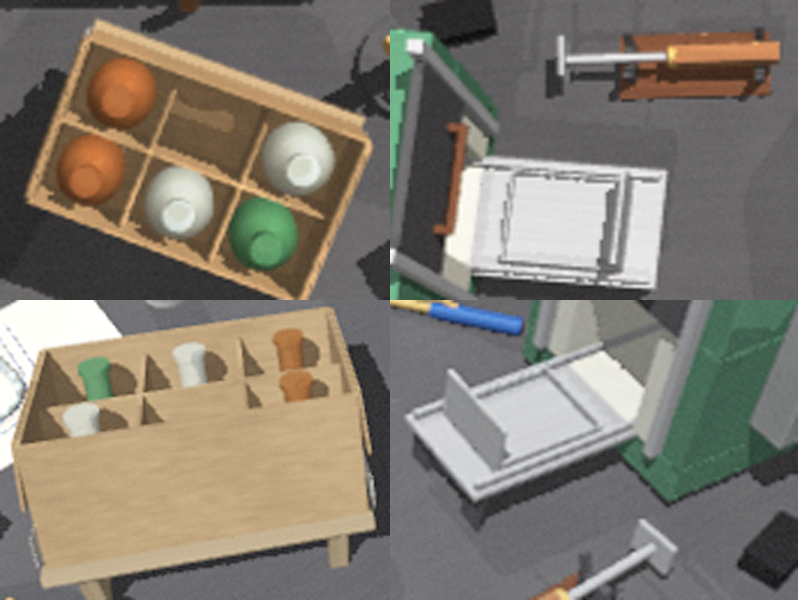

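```bash
cat > fit.py <<'E'
from h import *
from scipy.optimize import least_squares
T=lambda x,y:(300+x/3,108+y/3); T2=lambda x,y:(130+(x-390)/3,135+y/3)
S=lambda x,y:(130+x*169/390,230+(y-300)*130/300); S2=lambda x,y:(320+(x-390)/3,140+(y-300)/3)
ct,cs=cam("top"),cam("scene")
def fit(obs,x0,tilt=0,zfree=True):
    def rot(yaw): return R.from_euler('z',yaw)*R.from_euler('y',-tilt)
    def f(p):
        r=[]
        for c,uv,P in obs:
            r.append(proj(None,rot(p[3]).apply(P)+p[:3]*[1,1,1],c)[0]-uv)
        r=np.concatenate(r)
        return r if zfree else np.append(r,p[2]*10)
    s=least_squares(f,x0,x_scale=[1,1,1,.01],loss='soft_l1'); print(np.round(s.x,3),"res",np.round(f(s.x),1)); return s.x
c=fit([(ct,T(85,38),(90,149,132)),(ct,T(28,198),(-90,149,132)),(ct,T(302,298),(-90,-149,132)),(ct,T(370,150),(90,-149,132)),
 (cs,S(18,445),(90,-149,132)),(cs,S(360,400),(90,149,132)),(cs,S(47,350),(-90,-149,132)),(cs,S(332,310),(-90,149,132))],[600,-200,50,0],.436)
print("tray")
fit([(ct,T2(627,172),(-65,-50,60)),(ct,T2(617,270),(-65,50,60)),(ct,T2(514,172),(65,-50,14)),(ct,T2(503,264),(65,50,14)),
 (cs,S2(448,373),(-65,50,60)),(cs,S2(505,440),(-65,-50,60)),(cs,S2(503,467),(-65,-50,14))],[500,200,60,1.57])
print("kiln")
fit([(ct,T2(667,172),(-200,-65,60)),(ct,T2(655,290),(-200,65,60)),(cs,S2(410,415),(-200,65,60)),(cs,S2(478,493),(-200,-65,60)),
 ],[500,400,0,1.57],0,False)
print("stick")
a=atz("top",*T2(562,56),41); b=atz("top",*T2(778,50),52)
print(a,b,a-b,np.arctan2(*(a-b)[[1,0]]))
for uv,z in (((622,35),6),((770,38),6),((768,96),6),((620,98),6)): print("restcorner",atz("top",*T2(*uv),z))
# green flask lips
Rc=R.from_euler('z',c[3])*R.from_euler('y',-.436)
for n,k in (("row y -98",-98),("0",0),("98",98)):
    P=c[:3]+Rc.apply([-44,k,4+122]); print(n,P,proj(None,P,ct),proj(None,P,cs))
print("lip green measured top",T(268,248),"scene",S(93,363))
E
python3 fit.py
```

```text
[ 6.24524e+02 -3.36625e+02  5.88090e+01 -4.03000e-01] res [ 0.5 -1.4 -1.5  0.2 -2.4  2.2 -1.  -3.1 -0.4  2.  -0.9 -0.7  0.1 -0.3
 -0.7  0.1]
tray
[469.127 236.67   47.342   1.492] res [-0.9 -0.6 -0.3 -2.  -1.2  0.  -0.7 -0.2 -1.5  0.8 -1.3 -1.2 -2.8  0.8]
kiln
[ 4.79388e+02  3.36267e+02 -3.00000e-03  1.48300e+00] res [-0.9 -1.6 -0.6 -1.3 -2.2 -1.1 -1.3 -0.  -0. ]
stick
[659.36383257 247.42673844  41.        ] [658.48214638   7.35187487  52.        ] [  0.88168619 240.07486357 -11.        ] 1.567123796410212
restcorner [693.30930988 186.06047045   6.        ]
restcorner [686.61556396  18.05510104   6.        ]
restcorner [618.67456719  20.96691632   6.        ]
restcorner [619.4702438  187.70527494   6.        ]
row y -98 [ 500.47020027 -390.30348722  154.43961737] [[388.43538579 189.37646479]] [[170.72099004 260.01435887]]
0 [ 538.87477464 -300.14202834  154.43961737] [[358.40332056 177.71164641]] [[213.32127993 254.01159362]]
98 [ 577.279349   -209.98056946  154.43961737] [[328.63229651 166.14821959]] [[254.84848433 248.1600358 ]]
lip green measured top (389.3333333333333, 190.66666666666669) scene (170.3, 257.3)
```

```bash
cat >> h.py <<'E'
C=dict(p=np.array([624.5,-336.6,58.8]),r=R.from_euler('z',-.403)*R.from_euler('y',-.436))
def toolR(down,jaw): # tool z=down, tool y=jaw
    z=np.array(down,float);z/=np.linalg.norm(z);y=np.array(jaw,float);y-=z*(y@z);y/=np.linalg.norm(y)
    return R.from_matrix(np.c_[np.cross(y,z),y,z])
RF=toolR(-C['r'].apply([0,0,1]),-C['r'].apply([0,1,0]))
def down(ang): return toolR([0,0,-1],[np.cos(ang),np.sin(ang),0])
def go(p,r,n=1,off=0):
    """n calls from measured pose: print the numbers of each"""
    s=ctrl.get_state(); p0,r0=np.array(s["position"]),R.from_quat(s["orientation"])
    rv=(r0.inv()*r).as_rotvec()
    P,Q=p0,r0
    for i in range(1,n+1):
        p1=p0+(np.array(p)-p0)*i/n; r1=r0*R.from_rotvec(rv*i/n)
        print(np.round(np.r_[(Q.inv()*r1).as_rotvec()/(np.pi/4),Q.inv().apply(p1-P)/100],3)); P,Q=p1,r1
def cpt(x,y,z): return C['p']+C['r'].apply([x,y,z])
E
python3 -c "
from h import *
print(cpt(-49,-99,230)); go(cpt(-49,-99,230),RF,4)"
```

```text
[ 455.46499811 -372.15636214  246.5895451 ]
[-0.045  0.134  0.2    0.891 -0.391 -0.061]
[-0.045  0.134  0.2    0.821 -0.525  0.013]
[-0.045  0.134  0.2    0.724 -0.648  0.074]
[-0.045  0.134  0.2    0.604 -0.756  0.119]
```

```bash
python3 -m inch '[[-0.005,0.015,0.02,0.1,-0.04,0,53],[-0.01,0.03,0.04,0.2,-0.08,-0.01,53],[-0.015,0.045,0.06,0.3,-0.12,-0.02,53],[-0.02,0.06,0.08,0.4,-0.16,-0.03,53],[-0.02,0.07,0.1,0.5,-0.2,-0.03,53],[-0.03,0.08,0.12,0.6,-0.25,-0.04,53],[-0.03,0.09,0.14,0.7,-0.3,-0.05,53],[-0.035,0.11,0.16,0.8,-0.35,-0.05,53],[-0.04,0.13,0.18,0.85,-0.37,-0.06,53],[-0.045,0.134,0.2,0.89,-0.39,-0.06,53]]' 25
python3 -m inch '[[-0.005,0.015,0.02,0.1,-0.06,0,53],[-0.01,0.03,0.04,0.2,-0.12,0,53],[-0.015,0.045,0.06,0.3,-0.18,0,53],[-0.02,0.06,0.08,0.4,-0.24,0,53],[-0.02,0.07,0.1,0.5,-0.3,0,53],[-0.03,0.08,0.12,0.6,-0.36,0,53],[-0.03,0.09,0.14,0.7,-0.42,0.01,53],[-0.035,0.11,0.16,0.75,-0.47,0.01,53],[-0.04,0.13,0.18,0.8,-0.5,0.01,53],[-0.045,0.134,0.2,0.82,-0.525,0.01,53]]'
python3 -m inch '[[-0.005,0.015,0.02,0.1,-0.07,0,53],[-0.01,0.03,0.04,0.2,-0.14,0.01,53],[-0.015,0.045,0.06,0.3,-0.22,0.02,53],[-0.02,0.06,0.08,0.4,-0.3,0.03,53],[-0.02,0.07,0.1,0.45,-0.36,0.04,53],[-0.03,0.08,0.12,0.5,-0.43,0.05,53],[-0.03,0.09,0.14,0.6,-0.5,0.06,53],[-0.035,0.11,0.16,0.65,-0.57,0.06,53],[-0.04,0.13,0.18,0.7,-0.62,0.07,53],[-0.045,0.134,0.2,0.72,-0.65,0.07,53]]'
python3 -c "
from h import *
go(cpt(-49,-99,230),RF,1)"
```

```text
t: 1.35
position: [222.9, -549.2, 228.7]
orientation: [0.998, 0.038, 0.054, 0.012]
force: [0.9, 0.7, -0.1]
width: 46.3
t: 2.6
position: [300.2, -490.3, 234.9]
orientation: [0.993, -0.041, 0.108, 0.023]
force: [0.6, -0.4, 0.7]
width: 45.8
t: 3.85
position: [377.4, -431.0, 241.2]
orientation: [0.979, -0.119, 0.161, 0.034]
force: [-0.9, -0.4, -0.2]
width: 46.0
[-0.042  0.133  0.198  0.604 -0.76   0.127]
```

```bash
python3 -m inch '[[-0.005,0.015,0.025,0.08,-0.1,0.01,53],[-0.01,0.03,0.05,0.16,-0.2,0.03,53],[-0.015,0.045,0.075,0.24,-0.3,0.05,53],[-0.02,0.06,0.1,0.32,-0.4,0.06,53],[-0.025,0.08,0.12,0.4,-0.5,0.08,53],[-0.03,0.1,0.15,0.48,-0.6,0.1,53],[-0.035,0.12,0.18,0.55,-0.7,0.11,53],[-0.042,0.133,0.198,0.604,-0.76,0.127,53],[-0.042,0.133,0.198,0.604,-0.76,0.127,53],[-0.042,0.133,0.198,0.604,-0.76,0.127,53]]'
python3 - <<'E'
from h import *
s=ctrl.get_state();print(s["position"],s["qpos"])
c=cam("wrist"); np.savez("w1.npz",K=c[0],o=c[1],A=c[2])
im=ctrl.read_camera("wrist")[:,:,::-1].copy(); cv2.imwrite("pics/w1.png",im)
print(c[1])
for x in (-44,-50): print(proj(None,cpt(x,-98,126),c),proj(None,cpt(x,-98,81),c))
print(proj(None,[cpt(-90,-149,132),cpt(-90,149,132),cpt(90,-149,132),cpt(90,149,132)],c))
go(cpt(-49,-99,230),RF)
E
```

```text
t: 5.1
position: [455.3, -372.7, 246.8]
orientation: [0.957, -0.195, 0.212, 0.044]
force: [-0.6, -0.2, 0.8]
width: 46.5
[ 455.33831524 -372.74039407  246.75450169] [-1.003683    0.32108411  1.82368059  0.39488001  0.66836353  0.69773178]
[ 461.06579208 -374.44856758  429.26934168]
[[280.42088977 205.32648809]] [[280.56746844 193.03551543]]
[[280.42287449 211.79332621]] [[280.56838092 198.70915557]]
[[336.43452946 255.73262427]
 [  9.48913501 255.43740334]
 [349.22344898  33.81580273]
 [-52.67734829  33.84621472]]
[ 0.001  0.     0.001 -0.002 -0.008  0.001]
```

View pics/w1.png

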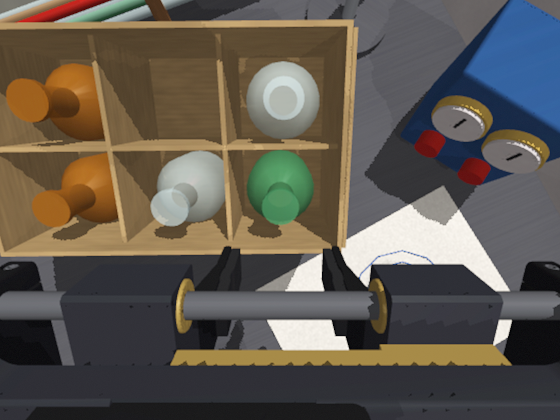

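```bash
python3 - <<'E'
from h import *
from scipy.optimize import least_squares
w=np.load("w1.npz");c=(w["K"],w["o"],w["A"])
obs=np.array([(344,249,-90,-149,132),(227,147,0,-49,132),(111,147,0,49,132),(231,248,-88,-49,132),(126,252,-88,49,132),(221,30,88,-49,132),(92,33,88,49,132),(354,22,90,-149,132)],float)
for tf in (0,1):
    def f(p): return (proj(None,(R.from_euler('z',p[3])*R.from_euler('y',-(.436+tf*p[4]))).apply(obs[:,2:])+p[:3],c)-obs[:,:2]).ravel()
    s=least_squares(f,[*C['p'],-.403,0],x_scale=[1,1,1,.01,.01]);p=s.x;print(np.round(p,3),np.round(s.fun,1))
    r=R.from_euler('z',p[3])*R.from_euler('y',-(.436+tf*p[4]))
    # lip and neck in new frame: ray at lip centre to plane z=126
    o,d=ray(None,281,204,c); a=r.inv().apply(o-p[:3]);b=r.inv().apply(d); q=a+b*(126-a[2])/b[2]
    print("lip carton",q, "world",p[:3]+r.apply(q)); 
    print("top/scene lip proj",proj("top",p[:3]+r.apply(q)),proj("scene",p[:3]+r.apply(q)),"meas (389,190) (170,257)")
    print(proj("top",p[:3]+r.apply([[90,149,132],[-90,149,132],[-90,-149,132],[90,-149,132]])))
E
```

```text
[ 6.27643e+02 -3.43231e+02  5.86880e+01 -3.91000e-01  0.00000e+00] [-0.6 -1.4  1.   2.1 -1.3  3.4  2.9 -1.1  0.4 -3.9 -0.2 -0.5 -2.7 -2.
  1.   2.9]
lip carton [-49.59434421 -92.42357783 126.        ] world [ 501.68439958 -391.326507    151.95637189]
top/scene lip proj [[388.58250425 189.15961853]] [[170.73419505 261.19143246]] meas (389,190) (170,257)
[[330.66069016 118.74645996]
 [310.17501299 173.86848713]
 [401.09136667 208.1490659 ]
 [424.54550822 153.31119937]]
[ 6.22163e+02 -3.40708e+02  5.64560e+01 -3.85000e-01 -5.60000e-02] [ 1.2 -1.1  0.9  0.6 -1.7  2.6  2.6 -0.3 -2.  -2.3  0.2 -0.6  0.  -1.4
 -1.   2.3]
lip carton [-49.98643982 -92.12873723 126.        ] world [ 501.24824409 -391.14527464  154.93410997]
top/scene lip proj [[388.72832296 189.08800704]] [[170.4645863  260.29097409]] meas (389,190) (170,257)
[[330.61985439 118.59392145]
 [310.1876505  174.11705841]
 [401.6085536  208.00246932]
 [424.4300747  152.54133505]]
```

```bash
sed -i "s/\[624.5,-336.6,58.8\]/[626.5,-342.5,58.5]/; s/'z',-.403/'z',-.392/" h.py; python3 -c "
from h import *
go(cpt(-49.5,-92.5,150),RF)"
```

```text
[ 0.006  0.    -0.012  0.039 -0.015  0.826]
```

```bash
python3 -m inch '[[0,0,0,0.04,-0.015,0.1,49],[0.006,0,-0.012,0.04,-0.015,0.2,49],[0.006,0,-0.012,0.04,-0.015,0.3,49],[0.006,0,-0.012,0.04,-0.015,0.4,49],[0.006,0,-0.012,0.04,-0.015,0.5,49],[0.006,0,-0.012,0.04,-0.015,0.6,49],[0.006,0,-0.012,0.04,-0.015,0.7,49],[0.006,0,-0.012,0.04,-0.015,0.78,49],[0.006,0,-0.012,0.04,-0.015,0.826,49],[0.006,0,-0.012,0.04,-0.015,0.826,49]]'
python3 - <<'E'
from h import *
c=cam("wrist"); im=ctrl.read_camera("wrist")[:,:,::-1].copy(); cv2.imwrite("pics/w2.png",im)
s=ctrl.get_state(); r=R.from_quat(s["orientation"]); p=np.array(s["position"])
print("tcp px",proj(None,p,c)," along z",proj(None,[p+r.apply([0,0,k]) for k in (0,24,50)],c))
print(proj(None,[cpt(-49.5,-92.5,k) for k in (126,104,81)],c))
go(cpt(-49.5,-92.5,85.3),RF)
E
```

```text
t: 6.4
position: [491.3, -386.1, 173.2]
orientation: [0.958, -0.19, 0.212, 0.042]
force: [-0.2, 0.1, -0.6]
width: 42.4
tcp px [[282.66897661 264.08976008]]  along z [[282.66897661 264.08976008]
 [282.55831602 247.05190851]
 [282.46359475 232.46815214]]
[[283.39205056 247.032542  ]
 [283.23778885 234.4697747 ]
 [283.10473603 223.63421604]]
[-0.     0.     0.001  0.001  0.005  0.646]
```

View pics/w2.png

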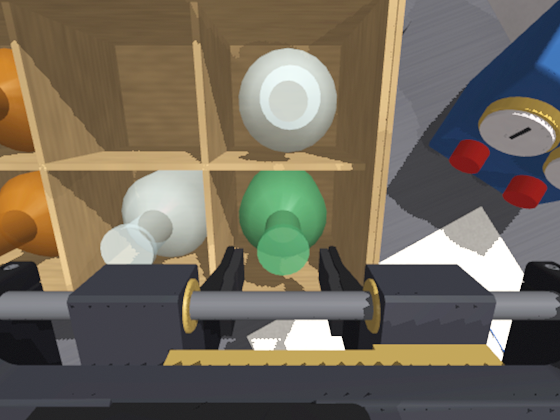

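```bash
python3 -m inch '[[0,0,0,-0.01,0,0.1,49],[0,0,0,-0.02,0,0.2,49],[0,0,0,-0.02,0,0.3,49],[0,0,0,-0.02,0,0.4,49],[0,0,0,-0.02,0,0.48,49],[0,0,0,-0.02,0,0.56,49],[0,0,0,-0.02,0,0.61,49],[0,0,0,-0.02,0,0.646,49],[0,0,0,-0.02,0,0.646,49],[0,0,0,-0.02,0,0.646,20]]'
python3 -m inch '[[0,0,0,0,0,0,0],[0,0,0,0,0,0,0],[0,0,0,0,0,0,0],[0,0,0,0,0,0,0],[0,0,0,0,0,0,0],[0,0,0,0,0,0,0],[0,0,0,0,0,-0.03,0],[0,0,0,0,0,-0.08,0],[0,0,0,0,0,-0.15,0],[0,0,0,0,0,-0.2,0]]' 25
```

```text
t: 7.7
position: [514.9, -395.9, 114.3]
orientation: [0.958, -0.19, 0.212, 0.042]
force: [-0.7, 0.2, -0.3]
width: 38.0
t: 8.95
position: [506.8, -392.5, 132.7]
orientation: [0.958, -0.19, 0.212, 0.042]
force: [-0.2, -0.0, -1.7]
width: 25.6
```

```bash
python3 -m inch '[[0,0,0,0,0,-0.1,0],[0,0,0,0,0,-0.2,0],[0,0,0,0,0,-0.3,0],[0,0,0,0,0,-0.4,0],[0,0,0,0,0,-0.5,0],[0,0,0,0,0,-0.6,0],[0,0,0,0,0,-0.7,0],[0,0,0,0,0,-0.8,0],[0,0,0,0,0,-0.9,0],[0,0,0,0,0,-1,0]]'
python3 -m inch '[[0,0,0,0,0,-0.1,0],[0,0,0,0,0,-0.2,0],[0,0,0,0,0,-0.3,0],[0,0,0,0,0,-0.4,0],[0,0,0,0,0,-0.45,0],[0,0,0,0,0,-0.5,0],[0,0,0,0,0,-0.55,0],[0,0,0,0,0,-0.6,0],[0,0,0,0,0,-0.6,0],[0,0,0,0,0,-0.6,0]]'
python3 - <<'E'
from h import *
c=cam("wrist"); a=ctrl.read_camera("wrist")[:,:,::-1]; b=ctrl.read_camera("top")[:,:,::-1]
cv2.imwrite("pics/l1.png",np.hstack([cv2.resize(a,(400,300)),crop(b,130,110,320,240,400,300)]))
s=ctrl.get_state();print(s["qpos"],s["position"])
go([470,150,260],down(-.084),5)
E
```

```text
t: 10.2
position: [467.7, -376.4, 223.5]
orientation: [0.958, -0.19, 0.212, 0.042]
force: [0.7, 0.3, -0.9]
width: 25.4
t: 11.45
position: [444.6, -366.8, 277.2]
orientation: [0.958, -0.19, 0.212, 0.042]
force: [0.1, -0.1, -1.0]
width: 25.2
[-1.01977987  0.26192191  1.80962823  0.3741128   0.7458525   0.70748864] [ 444.58946312 -366.79157178  277.03174778]
[ 0.104 -0.076 -0.47  -0.329 -0.975 -0.115]
[ 0.104 -0.076 -0.47   0.042 -1.034 -0.024]
[ 0.104 -0.076 -0.47   0.413 -0.949  0.044]
[ 0.104 -0.076 -0.47   0.73  -0.73   0.079]
[ 0.104 -0.076 -0.47   0.947 -0.411  0.076]
```

View pics/l1.png

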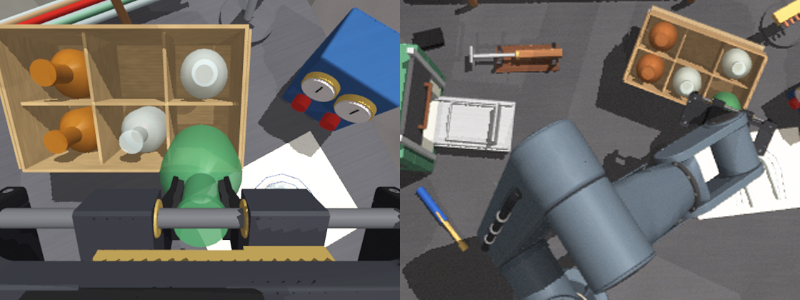

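```bash
python3 -m inch '[[0.01,-0.01,-0.05,-0.03,-0.1,-0.01,0],[0.02,-0.015,-0.1,-0.06,-0.2,-0.02,0],[0.03,-0.02,-0.15,-0.1,-0.3,-0.03,0],[0.04,-0.03,-0.2,-0.13,-0.4,-0.05,0],[0.05,-0.04,-0.24,-0.16,-0.5,-0.06,0],[0.06,-0.045,-0.28,-0.2,-0.6,-0.07,0],[0.07,-0.05,-0.33,-0.23,-0.7,-0.08,0],[0.08,-0.06,-0.38,-0.26,-0.8,-0.09,0],[0.09,-0.07,-0.42,-0.3,-0.9,-0.1,0],[0.104,-0.076,-0.47,-0.33,-0.98,-0.115,0]]'
python3 -m inch '[[0.01,-0.01,-0.05,0,-0.1,0,0],[0.02,-0.015,-0.1,0.01,-0.2,0,0],[0.03,-0.02,-0.15,0.01,-0.3,-0.01,0],[0.04,-0.03,-0.2,0.02,-0.4,-0.01,0],[0.05,-0.04,-0.24,0.02,-0.5,-0.01,0],[0.06,-0.045,-0.28,0.02,-0.6,-0.01,0],[0.07,-0.05,-0.33,0.03,-0.7,-0.02,0],[0.08,-0.06,-0.38,0.03,-0.8,-0.02,0],[0.09,-0.07,-0.42,0.04,-0.9,-0.02,0],[0.104,-0.076,-0.47,0.04,-1,-0.02,0]]'
python3 -m inch '[[0.01,-0.01,-0.05,0.04,-0.1,0,0],[0.02,-0.015,-0.1,0.08,-0.2,0.01,0],[0.03,-0.02,-0.15,0.12,-0.3,0.01,0],[0.04,-0.03,-0.2,0.16,-0.4,0.02,0],[0.05,-0.04,-0.24,0.2,-0.48,0.02,0],[0.06,-0.045,-0.28,0.24,-0.56,0.02,0],[0.07,-0.05,-0.33,0.28,-0.65,0.03,0],[0.08,-0.06,-0.38,0.32,-0.74,0.03,0],[0.09,-0.07,-0.42,0.37,-0.85,0.04,0],[0.104,-0.076,-0.47,0.413,-0.95,0.04,0]]'
python3 -c "
from h import *
go([470,150,255],down(-.084),2)"
```

```text
t: 12.8
position: [449.9, -262.2, 273.7]
orientation: [0.983, -0.002, 0.179, 0.036]
force: [-0.1, -0.1, -2.0]
width: 25.6
t: 14.05
position: [455.0, -162.4, 270.2]
orientation: [0.972, 0.185, 0.141, 0.028]
force: [-0.7, 0.1, -1.4]
width: 25.5
t: 15.3
position: [459.7, -58.7, 267.0]
orientation: [0.926, 0.365, 0.096, 0.019]
force: [-0.7, -0.2, -1.7]
width: 25.3
[ 0.104 -0.076 -0.467  0.735 -0.737  0.105]
[ 0.104 -0.076 -0.467  0.955 -0.414  0.102]
```

```bash
python3 -m inch '[[0.01,-0.01,-0.05,0.07,-0.07,0.01,0],[0.02,-0.015,-0.1,0.14,-0.14,0.02,0],[0.03,-0.02,-0.15,0.22,-0.22,0.03,0],[0.04,-0.03,-0.2,0.3,-0.3,0.04,0],[0.05,-0.04,-0.24,0.37,-0.37,0.05,0],[0.06,-0.045,-0.28,0.44,-0.44,0.06,0],[0.07,-0.05,-0.33,0.51,-0.51,0.07,0],[0.08,-0.06,-0.38,0.58,-0.58,0.08,0],[0.09,-0.07,-0.42,0.65,-0.65,0.09,0],[0.104,-0.076,-0.467,0.735,-0.737,0.105,0]]'
python3 -m inch '[[0.01,-0.01,-0.05,0.1,-0.04,0.01,0],[0.02,-0.015,-0.1,0.2,-0.08,0.02,0],[0.03,-0.02,-0.15,0.3,-0.12,0.03,0],[0.04,-0.03,-0.2,0.4,-0.17,0.04,0],[0.06,-0.04,-0.26,0.52,-0.22,0.05,0],[0.07,-0.05,-0.32,0.64,-0.27,0.06,0],[0.085,-0.06,-0.38,0.76,-0.33,0.08,0],[0.104,-0.076,-0.467,0.955,-0.414,0.1,0],[0.104,-0.076,-0.467,0.955,-0.414,0.1,0],[0.104,-0.076,-0.467,0.955,-0.414,0.1,0]]'
python3 - <<'E'
from h import *
s=ctrl.get_state();print(s["qpos"],s["position"],s["orientation"])
c=cam("wrist"); np.savez("w3.npz",K=c[0],o=c[1],A=c[2])
a=ctrl.read_camera("wrist")[:,:,::-1]; cv2.imwrite("pics/w3.png",a)
cv2.imwrite("pics/w3b.png",cv2.resize(a,(800,600),interpolation=cv2.INTER_CUBIC))
E
```

```text
t: 16.55
position: [465.3, 45.4, 261.1]
orientation: [0.847, 0.53, 0.049, 0.01]
force: [-0.3, 0.4, -1.0]
width: 25.7
t: 17.8
position: [470.4, 148.9, 255.2]
orientation: [0.737, 0.676, -0.0, -0.0]
force: [-0.0, 0.9, -1.8]
width: 25.7
[ 7.98745521e-02  3.08497078e-01  1.71459624e+00 -2.62904478e-04
  1.11909121e+00  1.66875709e-01] [470.4155031  148.93688591 255.16670105] [ 7.37148879e-01  6.75730293e-01 -3.06108660e-04 -8.86441223e-05]
```

View pics/w3b.png

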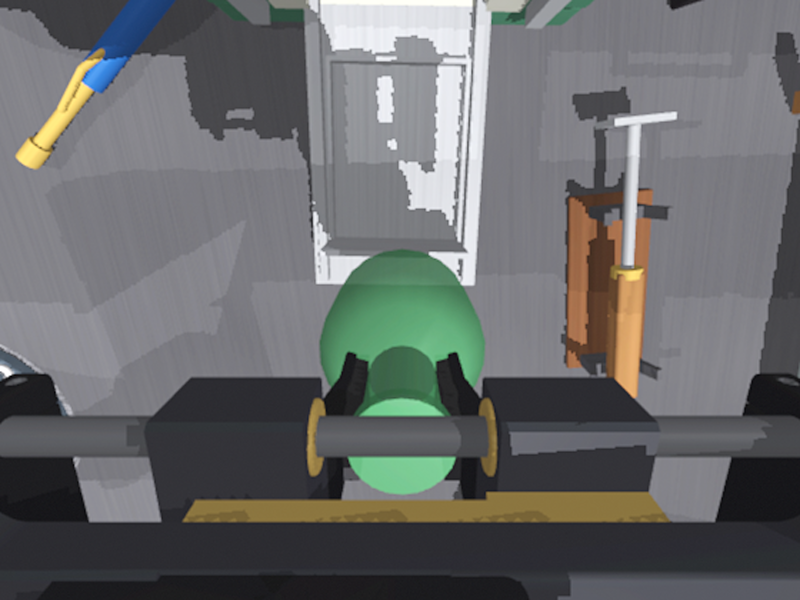

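```bash
python3 - <<'E'
from h import *
from scipy.optimize import least_squares
w=np.load("w3.npz");c=(w["K"],w["o"],w["A"])
q=lambda u,v,z: np.round(atz(None,u*.7,v*.7,z,c),1)
print("front lip",q(331,62,74),q(466,62,74)); print("tail top",q(328,250,120),q(468,250,120))
print("shelf end z60",q(317,284,60),q(475,286,60))
print("shelf far",q(306,5,70),q(492,5,70))
print("stick plate top",q(613,121,59),q(677,115,59)," rod top",q(632,130,46),q(628,262,46)," handle",q(611,285,52),q(643,285,52),q(606,380,52),q(637,380,52),"ferrule end",q(627,272,50))
print("rest base",q(568,197,6),q(651,190,6),q(568,366,6))
E
```

```text
front lip [435.4 301.4  74. ] [528.2 293.3  74. ]
tail top [424.1 179.5 120. ] [517.8 171.3 120. ]
shelf end z60 [400.3 141.8  60. ] [530.2 128.8  60. ]
shelf far [422.7 338.   70. ] [547.8 327.1  70. ]
stick plate top [637.8 247.   59. ] [685.  247.1  59. ]  rod top [658.6 239.8  46. ] [661.9 134.6  46. ]  handle [645.9 117.4  52. ] [672.8 115.1  52. ] [645.8  28.3  52. ] [673.7  25.9  52. ] ferrule end [659.6 127.1  50. ]
rest base [624.4 188.9   6. ] [698.1 188.6   6. ] [628.1  22.    6. ]
```

```bash
python3 -c "
from h import *
go([474,237,250],down(-.087))
go([474,237,155],down(-.087))"
```

```text
[-0.     0.    -0.001  0.883 -0.042  0.052]
[-0.000e+00  0.000e+00 -1.000e-03  8.830e-01 -4.100e-02  1.002e+00]
```

```bash
python3 -m inch '[[0,0,0,0.1,0,0,0],[0,0,0,0.2,-0.01,0.01,0],[0,0,0,0.32,-0.02,0.02,0],[0,0,0,0.44,-0.03,0.03,0],[0,0,0,0.56,-0.04,0.04,0],[0,0,0,0.68,-0.04,0.05,0],[0,0,0,0.78,-0.04,0.05,0],[0,0,0,0.85,-0.04,0.05,0],[0,0,0,0.883,-0.04,0.05,0],[0,0,0,0.883,-0.04,0.05,0]]'
python3 -m inch '[[0,0,0,0,0,0.1,0],[0,0,0,0,0,0.2,0],[0,0,0,0,0,0.32,0],[0,0,0,0,0,0.44,0],[0,0,0,0,0,0.56,0],[0,0,0,0,0,0.67,0],[0,0,0,0,0,0.77,0],[0,0,0,0,0,0.86,0],[0,0,0,0,0,0.92,0],[0,0,0,0,0,0.95,0]]'
python3 - <<'E'
from h import *
s=ctrl.get_state();print(s["position"],s["force"])
a=ctrl.read_camera("scene")[:,:,::-1]; b=ctrl.read_camera("top")[:,:,::-1]
cv2.imwrite("pics/p1.png",np.hstack([crop(a,300,90,160,140,457,400),crop(b,130,140,130,150,347,400)]))
E
```

```text
t: 19.1
position: [474.4, 237.3, 250.4]
orientation: [0.737, 0.676, -0.0, -0.0]
force: [1.0, -0.0, -1.7]
width: 25.5
t: 20.35
position: [474.3, 237.3, 155.0]
orientation: [0.737, 0.676, -0.0, -0.0]
force: [-0.3, 0.9, -1.2]
width: 25.4
[474.34965918 237.30613803 155.04006761] [-0.26746855  0.90904428 -1.18539701]
```

View pics/p1.png

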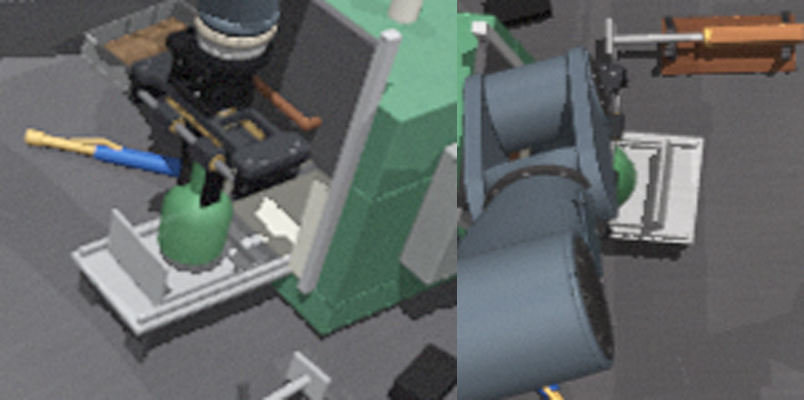

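```bash
python3 -m inch '[[0,0,0,0,0,0.015,0],[0,0,0,0,0,0.03,0],[0,0,0,0,0,0.045,0],[0,0,0,0,0,0.055,0],[0,0,0,0,0,0.065,0],[0,0,0,0,0,0.07,0],[0,0,0,0,0,0.075,0],[0,0,0,0,0,0.08,0],[0,0,0,0,0,0.085,0],[0,0,0,0,0,0.09,0]]'
```

```text
t: 21.7
position: [474.4, 237.3, 146.3]
orientation: [0.737, 0.676, 0.0, -0.0]
force: [-0.5, 1.1, -1.7]
width: 25.3
```

```bash
python3 -m inch '[[0,0,0,0,0,0.003,0],[0,0,0,0,0,0.006,0],[0,0,0,0,0,0.009,0],[0,0,0,0,0,0.012,0],[0,0,0,0,0,0.015,0],[0,0,0,0,0,0.018,0],[0,0,0,0,0,0.021,0],[0,0,0,0,0,0.024,0],[0,0,0,0,0,0.027,0],[0,0,0,0,0,0.03,0]]'
```

```text
t: 22.95
position: [474.4, 237.3, 143.4]
orientation: [0.737, 0.676, 0.0, -0.0]
force: [-0.8, -0.5, -0.2]
width: 25.5
```

```bash
python3 -m inch '[[0,0,0,0,0,0.002,0],[0,0,0,0,0,0.004,0],[0,0,0,0,0,0.006,0],[0,0,0,0,0,0.008,0],[0,0,0,0,0,0.01,0],[0,0,0,0,0,0.012,0],[0,0,0,0,0,0.014,0],[0,0,0,0,0,0.016,0],[0,0,0,0,0,0.016,0],[0,0,0,0,0,0.016,0]]'
```

```text
t: 24.2
position: [474.4, 237.3, 141.8]
orientation: [0.737, 0.676, 0.0, -0.0]
force: [0.7, 0.8, -1.4]
width: 25.6
```

```bash
python3 -m inch '[[0,0,0,0,0,0.003,0],[0,0,0,0,0,0.006,0],[0,0,0,0,0,0.009,0],[0,0,0,0,0,0.012,0],[0,0,0,0,0,0.015,0],[0,0,0,0,0,0.018,0],[0,0,0,0,0,0.021,0],[0,0,0,0,0,0.024,0],[0,0,0,0,0,0.024,0],[0,0,0,0,0,0.024,0]]'
```

```text
t: 25.45
position: [474.4, 237.3, 139.4]
orientation: [0.737, 0.676, 0.0, -0.0]
force: [-0.9, 0.1, -1.1]
width: 25.4
```

```bash
python3 -m inch '[[0,0,0,0,0,0.006,0],[0,0,0,0,0,0.012,0],[0,0,0,0,0,0.018,0],[0,0,0,0,0,0.024,0],[0,0,0,0,0,0.03,0],[0,0,0,0,0,0.036,0],[0,0,0,0,0,0.04,0],[0,0,0,0,0,0.045,0],[0,0,0,0,0,0.05,0],[0,0,0,0,0,0.05,0]]'; python3 - <<'E'
from h import *
print(ctrl.get_state()["force"])
a=ctrl.read_camera("scene")[:,:,::-1]
P=[474.4,237.3,64]
print("base centre if on tray, crop px",[((u-340)*8,(v-130)*8) for u,v in proj("scene",[P,[474.4,237.3,70]])])
cv2.imwrite("pics/p2.png",crop(a,340,130,80,65,640,520))
E
```

```text
t: 26.7
position: [474.4, 237.3, 134.6]
orientation: [0.737, 0.676, 0.0, -0.0]
force: [-0.8, -0.4, 1.5]
width: 25.4
[-0.7773879  -0.43220593  1.4787153 ]
base centre if on tray, crop px [(np.float64(191.85338085503508), np.float64(394.63466673783455)), (np.float64(194.27909920281945), np.float64(383.3907262991934))]
```

View pics/p2.png

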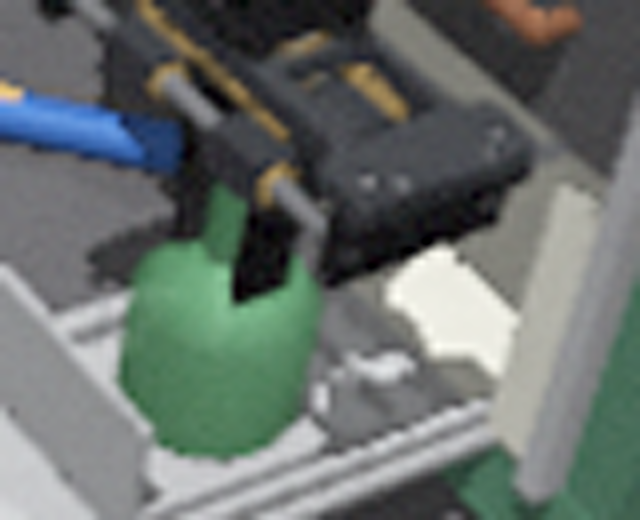

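```bash
python3 -m inch '[[0,0,0,0,0,0,35],[0,0,0,0,0,0,45],[0,0,0,0,0,0,55],[0,0,0,0,0,0,60],[0,0,0,0,0,0,60],[0,0,0,0,0,-0.1,60],[0,0,0,0,0,-0.25,60],[0,0,0,0,0,-0.5,60],[0,0,0,0,0,-0.8,60],[0,0,0,0,0,-1,60]]'
python3 - <<'E'
from h import *
# stick origin: plate rear ~ y; axis x~660
go([660,97,160],down(-.0),2)
go([660,97,22.3],down(-.0),1)
E
```

```text
t: 28.0
position: [475.1, 237.5, 237.1]
orientation: [0.737, 0.676, 0.002, 0.001]
force: [-0.8, -0.0, 0.3]
width: 52.5
[ 0.002 -0.001 -0.056 -0.62   0.981  0.388]
[ 0.002 -0.001 -0.056 -0.662  0.954  0.387]
[ 4.000e-03 -2.000e-03 -1.110e-01 -1.242e+00  1.958e+00  2.153e+00]
```

```bash
python3 -m inch '[[0,0,0,0,0.1,-0.1,60],[0,0,0,-0.06,0.2,-0.1,60],[0,0,-0.01,-0.12,0.3,-0.1,60],[0,0,-0.02,-0.2,0.42,-0.1,60],[0,0,-0.03,-0.28,0.54,-0.05,60],[0,0,-0.04,-0.36,0.66,0,60],[0,0,-0.05,-0.44,0.78,0.1,60],[0,0,-0.055,-0.52,0.88,0.2,60],[0,0,-0.055,-0.6,0.95,0.3,60],[0,0,-0.055,-0.62,0.98,0.39,60]]'
python3 -m inch '[[0,0,0,-0.08,0.12,0.04,60],[0,0,-0.01,-0.16,0.24,0.1,60],[0,0,-0.02,-0.26,0.36,0.15,60],[0,0,-0.03,-0.36,0.5,0.2,60],[0,0,-0.04,-0.46,0.65,0.25,60],[0,0,-0.05,-0.56,0.8,0.3,60],[0,0,-0.055,-0.62,0.9,0.35,60],[0,0,-0.056,-0.662,0.954,0.387,60],[0,0,-0.056,-0.662,0.954,0.387,60],[0,0,-0.056,-0.662,0.954,0.387,60]]'
python3 - <<'E'
from h import *
go([660,97,70],down(0)); go([660,97,22.3],down(0))
c=cam("wrist");a=ctrl.read_camera("wrist")[:,:,::-1]
b=ctrl.read_camera("scene")[:,:,::-1];t=ctrl.read_camera("top")[:,:,::-1]
print(proj(None,[[660,97,52],[660,127,52]],c)*300/420)
cv2.imwrite("pics/s1.png",np.hstack([cv2.resize(a,(400,300)),crop(b,320,110,100,100,300,300)]))
E
```

```text
t: 29.25
position: [566.8, 166.3, 194.4]
orientation: [0.723, 0.691, -0.0, -0.0]
force: [0.8, 0.3, -0.9]
width: 52.5
t: 30.5
position: [658.5, 97.0, 156.7]
orientation: [0.707, 0.707, -0.0, -0.0]
force: [-0.3, -0.6, -0.4]
width: 52.3
[-0.001 -0.001  0.    -0.001  0.015  0.867]
[-1.000e-03 -1.000e-03  0.000e+00 -1.000e-03  1.600e-02  1.344e+00]
[[201.41553024 150.44409164]
 [201.4385707  126.72980707]]
```

View pics/s1.png

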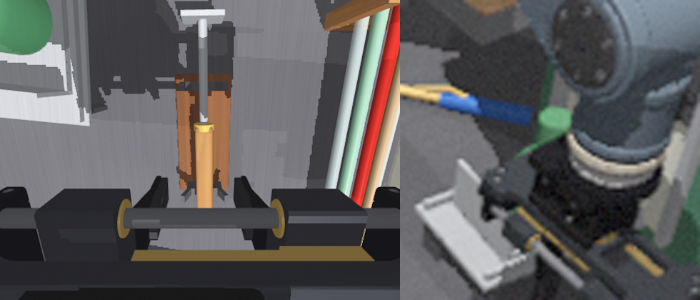

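```bash
python3 -m inch '[[0,0,0,0,0.03,0.1,60],[0,0,0,0,0.03,0.22,60],[0,0,0,0,0.03,0.34,60],[0,0,0,0,0.03,0.46,60],[0,0,0,0,0.03,0.58,60],[0,0,0,0,0.03,0.7,60],[0,0,0,0,0.03,0.8,60],[0,0,0,0,0.03,0.88,60],[0,0,0,0,0.03,0.95,60],[0,0,0,0,0.03,1,60]]'
python3 -m inch '[[0,0,0,0,0,0.1,60],[0,0,0,0,0,0.2,60],[0,0,0,0,0,0.28,60],[0,0,0,0,0,0.345,60],[0,0,0,0,0,0.345,40],[0,0,0,0,0,0.345,20],[0,0,0,0,0,0.345,0],[0,0,0,0,0,0.345,0],[0,0,0,0,0,0.345,0],[0,0,0,0,0,0.345,0]]' 45
python3 -m inch '[[0,0,0,0,0,0,0],[0,0,0,0,0,-0.03,0],[0,0,0,0,0,-0.1,0],[0,0,0,0,0,-0.2,0],[0,0,0,0,0,-0.32,0],[0,0,0,0,0,-0.45,0],[0,0,0,0,0,-0.6,0],[0,0,0,0,0,-0.75,0],[0,0,0,0,0,-0.88,0],[0,0,0,0,0,-0.95,0]]'
python3 - <<'E'
from h import *
th=1.4835;k=np.array([.0872,.9962]);tail=np.array([474.4,237])-65*k
g=tail-(152+25)*k
print("pre",g); go([*g,150],down(th-np.pi/2),3)
E
```

```text
t: 31.9
position: [662.0, 96.6, 56.3]
orientation: [0.707, 0.707, 0.0, -0.0]
force: [0.1, 1.1, -0.5]
width: 52.2
t: 33.15
position: [662.3, 96.7, 22.5]
orientation: [0.707, 0.707, 0.0, 0.0]
force: [-0.4, 0.2, 1.2]
width: 21.6
t: 34.4
position: [662.4, 96.6, 118.5]
orientation: [0.707, 0.707, 0.001, 0.0]
force: [0.5, 0.5, -1.3]
width: 21.5
pre [453.2976  -4.0804]
[ 0.001 -0.     0.037 -0.336 -0.697 -0.106]
[ 0.001 -0.     0.037 -0.356 -0.687 -0.106]
[ 0.001 -0.     0.037 -0.376 -0.676 -0.106]
```

```bash
python3 -m inch '[[0,0,0,-0.04,-0.07,-0.03,0],[0,0,0.01,-0.08,-0.14,-0.06,0],[0,0,0.01,-0.12,-0.21,-0.1,0],[0,0,0.015,-0.17,-0.28,-0.13,0],[0,0,0.02,-0.22,-0.35,-0.16,0],[0,0,0.02,-0.28,-0.42,-0.2,0],[0,0,0.025,-0.34,-0.49,-0.22,0],[0,0,0.03,-0.4,-0.56,-0.24,0],[0,0,0.035,-0.46,-0.63,-0.26,0],[0,0,0.037,-0.52,-0.7,-0.28,0]]'
python3 -m inch '[[0,0,0,-0.05,-0.08,-0.01,0],[0,0,0.01,-0.1,-0.16,-0.02,0],[0,0,0.015,-0.15,-0.24,-0.03,0],[0,0,0.02,-0.2,-0.33,-0.04,0],[0,0,0.025,-0.25,-0.42,-0.04,0],[0,0,0.03,-0.3,-0.51,-0.04,0],[0,0,0.03,-0.34,-0.6,-0.04,0],[0,0,0.03,-0.38,-0.69,-0.04,0],[0,0,0.035,-0.4,-0.77,-0.04,0],[0,0,0.037,-0.4,-0.82,-0.04,0]]'
python3 - <<'E'
from h import *
go([453.3,-4.1,110],down(-.0873),1);go([453.3,-4.1,76.5],down(-.0873),1)
E
```

```text
t: 35.65
position: [591.5, 44.2, 145.2]
orientation: [0.717, 0.697, 0.0, -0.0]
force: [-0.3, 0.4, -1.3]
width: 21.5
t: 36.9
position: [508.2, 7.0, 149.1]
orientation: [0.728, 0.686, 0.0, -0.0]
force: [0.6, 0.6, -1.4]
width: 21.4
[-0.    -0.     0.036 -0.143 -0.542  0.391]
[-0.    -0.     0.036 -0.143 -0.542  0.726]
```

```bash
python3 -m inch '[[0,0,0,-0.04,-0.08,0,0],[0,0,0.01,-0.08,-0.16,0,0],[0,0,0.02,-0.12,-0.24,0,0],[0,0,0.03,-0.143,-0.33,0.05,0],[0,0,0.036,-0.143,-0.42,0.15,0],[0,0,0.036,-0.143,-0.5,0.28,0],[0,0,0.036,-0.143,-0.542,0.42,0],[0,0,0.036,-0.143,-0.542,0.56,0],[0,0,0.036,-0.143,-0.542,0.67,0],[0,0,0.036,-0.143,-0.542,0.726,0]]'
python3 - <<'E'
from h import *
s=ctrl.get_state();p=s["position"];print(p,R.from_quat(s["orientation"]).as_matrix()[:,1])
c=cam("wrist");a=ctrl.read_camera("wrist")[:,:,::-1];t=ctrl.read_camera("top")[:,:,::-1]
np.savez("w4.npz",K=c[0],o=c[1],A=c[2])
f=np.array([.0872,.9962,0])
print("face pred px",proj(None,[np.array([p[0],p[1],95])+152*f,np.array([p[0],p[1],113])+152*f],c)*400/420)
cv2.imwrite("pics/k1.png",np.hstack([cv2.resize(a,(533,400)),crop(t,140,170,90,135,267,400)]))
E
```

```text
t: 38.15
position: [453.6, -4.1, 75.9]
orientation: [0.737, 0.676, -0.0, -0.0]
force: [-0.2, 0.5, -1.8]
width: 21.1
[453.57990772  -4.06565045  75.85448676] [ 9.96223207e-01 -8.68248632e-02 -8.75172952e-04]
face pred px [[ 266.26329523  -77.847583  ]
 [ 265.99379014 -110.02427483]]
```

View pics/k1.png

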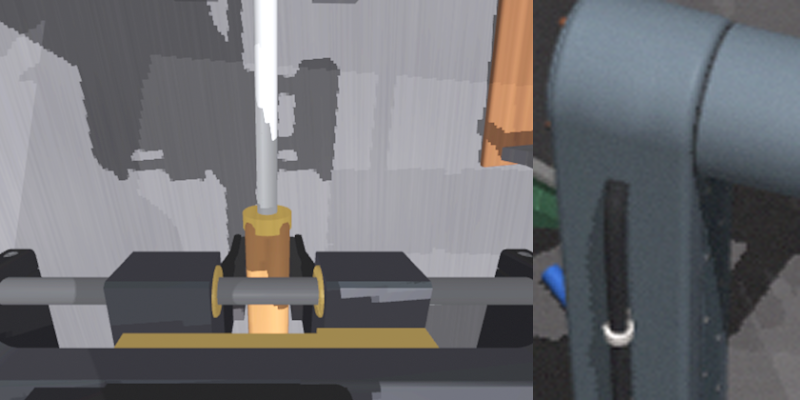

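```bash
python3 -m inch '[[0,0,0,0.06,0,0,0],[0,0,0,0.12,0,0,0],[0,0,0,0.17,0,0,0],[0,0,0,0.2,0,0,0],[0,0,0,0.23,0,0,0],[0,0,0,0.26,0,0,0],[0,0,0,0.3,0,0,0],[0,0,0,0.35,0,0,0],[0,0,0,0.41,0,0,0],[0,0,0,0.47,0,0,0]]'
python3 - <<'E'
from h import *
print(ctrl.get_state()["force"])
b=ctrl.read_camera("scene")[:,:,::-1]
cv2.imwrite("pics/k2.png",crop(b,290,100,160,120,800,600))
E
```

```text
t: 39.5
position: [457.8, 43.2, 76.5]
orientation: [0.737, 0.676, -0.0, -0.0]
force: [-0.4, -2.3, -1.8]
width: 21.7
[-0.44712545 -2.34414404 -1.75329738]
```

View pics/k2.png

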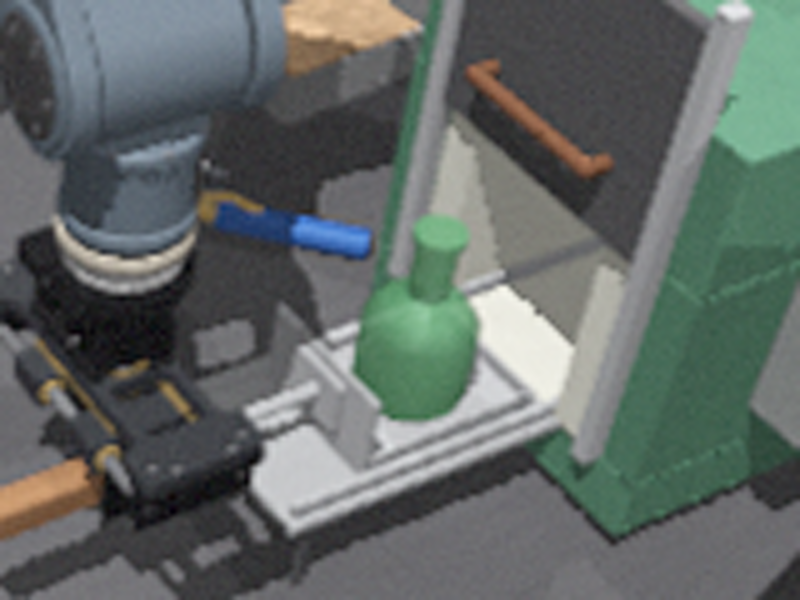

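```bash
python3 -m inch '[[0,0,0,0.07,0,0,0],[0,0,0,0.15,0,0,0],[0,0,0,0.24,0,0,0],[0,0,0,0.34,0,0,0],[0,0,0,0.44,0,0,0],[0,0,0,0.54,0,0,0],[0,0,0,0.64,0,0,0],[0,0,0,0.74,0,0,0],[0,0,0,0.83,0,0,0],[0,0,0,0.9,0,0,0]]'
python3 -m inch '[[0,0,0,0.07,0,0,0],[0,0,0,0.14,0,0,0],[0,0,0,0.21,0,0,0],[0,0,0,0.28,0,0,0],[0,0,0,0.34,0,0,0],[0,0,0,0.4,0,0,0],[0,0,0,0.46,0,0,0],[0,0,0,0.52,0,0,0],[0,0,0,0.56,0,0,0],[0,0,0,0.6,0,0,0]]'
```

```text
t: 40.8
position: [465.8, 133.0, 76.5]
orientation: [0.737, 0.676, 0.0, -0.0]
force: [-0.4, -2.8, -1.7]
width: 21.3
t: 42.05
position: [470.9, 192.4, 76.6]
orientation: [0.737, 0.676, -0.0, -0.0]
force: [0.3, -3.3, -2.1]
width: 21.2
```

Expected stop near y ≈ 204; creep on until the force rises.

```bash
python3 -m inch '[[0,0,0,0.02,0,0,0],[0,0,0,0.04,0,0,0],[0,0,0,0.06,0,0,0],[0,0,0,0.08,0,0,0],[0,0,0,0.09,0,0,0],[0,0,0,0.1,0,0,0],[0,0,0,0.11,0,0,0],[0,0,0,0.12,0,0,0],[0,0,0,0.13,0,0,0],[0,0,0,0.14,0,0,0]]'
```

```text
t: 43.3
position: [470.0, 203.4, 76.2]
orientation: [0.736, 0.677, -0.004, 0.0]
force: [-1.8, -16.7, 0.1]
width: 21.7
```

```bash
python3 -m inch '[[0,0,0,0,0,0,0],[0,0,0,-0.03,0,0,0],[0,0,0,-0.1,0,0,0],[0,0,0,-0.2,0,0,0],[0,0,0,-0.32,0,0,0],[0,0,0,-0.46,0,0,0],[0,0,0,-0.6,0,0,0],[0,0,0,-0.75,0,0,0],[0,0,0,-0.88,0,0,0],[0,0,0,-1,0,-0.05,0]]'
python3 - <<'E'
from h import *
s=ctrl.get_state();print(s["force"])
go([662.4,96.7,120],down(0),2)
a=ctrl.read_camera("wrist"); cv2.imwrite("pics/k3.png",a[:,:,::-1])
E
```

```text
t: 44.55
position: [463.1, 105.6, 81.5]
orientation: [0.737, 0.676, -0.0, -0.0]
force: [0.3, 0.5, -1.4]
width: 21.7
[ 0.30807148  0.52963209 -1.42134748]
[-0.001 -0.    -0.055  0.043  0.996 -0.194]
[-0.001 -0.    -0.055 -0.001  0.997 -0.193]
```

```bash
python3 -m inch '[[0,0,0,0,0.05,-0.05,0],[0,0,-0.005,0,0.12,-0.12,0],[0,0,-0.01,0,0.22,-0.2,0],[0,0,-0.015,0.01,0.33,-0.25,0],[0,0,-0.02,0.01,0.44,-0.3,0],[0,0,-0.025,0.02,0.55,-0.33,0],[0,0,-0.03,0.02,0.66,-0.36,0],[0,0,-0.04,0.03,0.77,-0.38,0],[0,0,-0.05,0.04,0.88,-0.38,0],[0,0,-0.055,0.043,0.996,-0.38,0]]'
python3 -m inch '[[0,0,-0.005,0,0.12,0,0],[0,0,-0.01,0,0.24,0,0],[0,0,-0.015,0,0.36,0,0],[0,0,-0.02,0,0.48,0,0],[0,0,-0.03,0,0.6,0,0],[0,0,-0.04,0,0.72,0,0],[0,0,-0.045,0,0.83,0,0],[0,0,-0.05,0,0.92,0,0],[0,0,-0.055,0,0.99,0,0],[0,0,-0.055,0,0.995,0,0]]'
python3 - <<'E'
from h import *
go([662.4,96.7,60],down(0));go([662.4,96.7,22.7],down(0))
c=cam("wrist");a=ctrl.read_camera("wrist")[:,:,::-1];b=ctrl.read_camera("scene")[:,:,::-1]
cv2.imwrite("pics/r1.png",np.hstack([cv2.resize(a,(467,350)),crop(b,340,95,100,105,333,350)]))
E
```

```text
t: 45.85
position: [563.6, 102.2, 119.3]
orientation: [0.722, 0.692, -0.0, -0.0]
force: [-0.8, -0.1, -1.4]
width: 21.5
t: 47.1
position: [662.9, 97.8, 119.5]
orientation: [0.707, 0.707, 0.0, -0.0]
force: [-0.2, 0.1, -1.6]
width: 21.9
[ 0.    -0.    -0.    -0.011 -0.005  0.595]
[ 0.    -0.    -0.    -0.011 -0.005  0.968]
```

```bash
python3 - <<'E'
from h import *
k=cv2.resize(cv2.imread("pics/k1.png")[:,:533],(560,420)); k3=cv2.imread("pics/k3.png")
n=cv2.resize(cv2.imread("pics/r1.png")[:,:467],(560,420))
t=k[205:250,252:310]
for im in (k3,n):
    m=cv2.matchTemplate(im[180:280,225:335],t,cv2.TM_CCOEFF_NORMED); print(cv2.minMaxLoc(m)[1],np.array(cv2.minMaxLoc(m)[3])+[225,180],"ref [252 205]")
E
```

```text
0.9635646939277649 [252 205] ref [252 205]
0.7798463702201843 [252 205] ref [252 205]
```

The ferrule sits at the same place in the wrist view as before the push, so the stick has not slipped in the hand. I lower it into the notches.

```bash
python3 -m inch '[[0,0,0,-0.01,-0.005,0.1,0],[0,0,0,-0.01,-0.005,0.22,0],[0,0,0,-0.01,-0.005,0.35,0],[0,0,0,-0.01,-0.005,0.48,0],[0,0,0,-0.01,-0.005,0.6,0],[0,0,0,-0.01,-0.005,0.7,0],[0,0,0,-0.01,-0.005,0.79,0],[0,0,0,-0.01,-0.005,0.87,0],[0,0,0,-0.01,-0.005,0.93,0],[0,0,0,-0.01,-0.005,0.965,0]]'
```

```text
t: 48.45
position: [661.9, 96.9, 22.7]
orientation: [0.707, 0.707, 0.0, -0.0]
force: [-0.4, -0.4, -1.3]
width: 21.7
```

```bash
python3 -m inch '[[0,0,0,0,0,0.003,0],[0,0,0,0,0,0.006,10],[0,0,0,0,0,0.006,35],[0,0,0,0,0,0.006,45],[0,0,0,0,0,0.006,55],[0,0,0,0,0,0.006,60],[0,0,0,0,0,0.006,60],[0,0,0,0,0,0.006,60],[0,0,0,0,0,-0.1,60],[0,0,0,0,0,-0.2,60]]'
python3 -m inch '[[0,0,0,0,0,-0.1,60],[0,0,0,0,0,-0.25,60],[0,0,0,0,0,-0.4,60],[0,0,0,0,0,-0.55,60],[0,0,0,0,0,-0.7,60],[0,0,0,0,0,-0.85,60],[0,0,0,0,0,-1,60],[0,0,0,0,0,-1,60],[0,0,0,0,0,-1,60],[0,0,0,0,0,-1,60]]'
python3 - <<'E'
from h import *
c=cam("wrist");a=ctrl.read_camera("wrist")[:,:,::-1].copy();b=ctrl.read_camera("scene")[:,:,::-1].copy();t=ctrl.read_camera("top")[:,:,::-1].copy()
for n,i in (("wf",a),("sf",b),("tf",t)): cv2.imwrite(f"pics/{n}.png",i)
s=ctrl.get_state();print(s["position"],s["force"])
# handle pixels (orange hue) near predicted stick
hsv=cv2.cvtColor(a,cv2.COLOR_BGR2HSV)
print("handle pred (ferrule 30)",proj(None,[[660,97,52],[660,127,52],[660,249,59]],c))
for v in range(10,250,15):
    r=a[v].astype(int); m=np.where((r[:,2]>200)&(r[:,2]-r[:,0]>50))[0]; w=np.where(r[:,:].min(1)>195)[0]
    print(v,"orange",(m.min(),m.max(),len(m)) if len(m) else "", "white",[int(x) for x in w if 240<x<330][:1],[int(x) for x in w if 240<x<330][-1:])
hs=cv2.cvtColor(b,cv2.COLOR_BGR2HSV); g=cv2.inRange(hs,(55,70,50),(85,255,255)); 
s0=cv2.imread("pics/scene0.png")
d=cv2.absdiff(s0[225:365,130:300],b[225:365,130:300]).max(2); ys,xs=np.where(d>60); print("carton region changed",len(xs), (xs.min()+130,xs.max()+130,ys.min()+225,ys.max()+225) if len(xs) else "")
E
```

```text
t: 49.7
position: [662.3, 96.9, 43.9]
orientation: [0.707, 0.707, 0.0, 0.0]
force: [0.2, -0.0, 0.4]
width: 51.9
t: 50.95
position: [661.3, 96.9, 142.1]
orientation: [0.707, 0.707, -0.001, -0.001]
force: [0.0, -0.3, 0.1]
width: 52.4
[661.65073166  96.86029593 142.36585652] [ 0.18412483  0.9670646  -0.1147887 ]
handle pred (ferrule 30) [[278.80711507 215.46157884]
 [278.71751967 180.62841753]
 [278.18009555   7.1841324 ]]
10 orange  white [248] [313]
25 orange  white [276] [285]
40 orange  white [276] [285]
55 orange (np.int64(559), np.int64(559), 1) white [277] [285]
70 orange (np.int64(556), np.int64(559), 4) white [] []
85 orange (np.int64(555), np.int64(559), 5) white [] []
100 orange (np.int64(551), np.int64(559), 9) white [] []
115 orange (np.int64(547), np.int64(558), 12) white [] []
130 orange (np.int64(544), np.int64(554), 11) white [] []
145 orange (np.int64(542), np.int64(551), 10) white [] []
160 orange (np.int64(537), np.int64(559), 12) white [] []
175 orange (np.int64(533), np.int64(559), 16) white [] []
190 orange (np.int64(271), np.int64(558), 41) white [] []
205 orange (np.int64(271), np.int64(554), 42) white [] []
220 orange (np.int64(271), np.int64(550), 42) white [] []
235 orange (np.int64(272), np.int64(546), 40) white [] []
carton region changed 332 (np.int64(164), np.int64(188), np.int64(255), np.int64(272))
```

```bash
python3 - <<'E'
from h import *
s0=cv2.imread("pics/scene0.png");b=cv2.imread("pics/sf.png");t0=cv2.imread("pics/top0.png");t=cv2.imread("pics/tf.png")
d=cv2.absdiff(s0,b).max(2)>50
k=np.array([.0872,.9962]);o=np.array([481,335.])
f=o+(85+5)*k
print("flask base/neck/lip px",proj("scene",[[*f,64],[*f,141],[*f,186]]),"tail top ends",proj("scene",[[*(o+20*k+np.array([-s*50,s*4.4])),120] for s in (1,-1)]))
for y in range(120,196,4): print(y,''.join('#' if d[y,x] else '.' for x in range(330,430)))
m=cv2.matchTemplate(t[145:165,170:215],t0[148:162,183:205],cv2.TM_CCOEFF_NORMED);print("top stick plate match",cv2.minMaxLoc(m)[1],cv2.minMaxLoc(m)[3],"ref (13,3)")
E
```

```text
flask base/neck/lip px [[410.78616152 160.18565542]
 [416.84630079 141.36157184]
 [420.65821078 129.52096737]] tail top ends [[387.44309695 144.31438743]
 [408.20632585 163.00740291]]
120 ##########....#..............................####.......#########################################...
124 ################....#############........#.######.###......####.###############################.....
128 .........#######.##################......#################...##########.###.#..................#####
132 .........############################......##############...#..###########.######............#######
136 ......####################.##.######.#...#####################......##.###..........................
140 ...........##########################.....####################......###.............................
144 ................##############.#####.........###############..##..##########....#####...............
148 ......................############.#....#....###############..#########.............................
152 ................##########.#.....#..........#######################....#
[... 436 characters left out ...]
............
172 ..........###....################################..###########################......................
176 ...........#####.########################################.###################.###...................
180 ..........######..############################################################......................
184 ..............##.####...###...##########################################.###........................
188 .........................##########################################.................................
192 .....................##.################################............##..............................
top stick plate match 0.37663733959198 (13, 2) ref (13,3)
```

```bash
python3 -m inch '[[0,0,0,-0.1,0,-0.1,60],[0,0,0,-0.2,0,-0.2,60],[0,0,0,-0.35,0,-0.3,60],[0,0,0,-0.5,0,-0.4,60],[0,0,0,-0.65,0,-0.5,60],[0,0,0,-0.8,0,-0.6,60],[0,0,0,-0.9,0,-0.7,60],[0,0,0,-1,0,-0.7,60],[0,0,0,-1,0,-0.7,60],[0,0,0,-1,0,-0.7,60]]'
python3 - <<'E'
from h import *
s0=cv2.imread("pics/scene0.png");b=ctrl.read_camera("scene")[:,:,::-1].copy();t0=cv2.imread("pics/top0.png");t=ctrl.read_camera("top")[:,:,::-1].copy();c=cam("wrist");w=ctrl.read_camera("wrist")[:,:,::-1].copy()
cv2.imwrite("pics/sf2.png",b);cv2.imwrite("pics/tf2.png",t);cv2.imwrite("pics/wf2.png",w)
for n,A,B in (("top plate",t[140:170,170:220],t0[148:162,183:205]),("top handle end",t[140:175,235:275],t0[146:166,248:266]),("scene plate",b[205:245,385:430],s0[212:238,395:418])):
    m=cv2.matchTemplate(A,B,cv2.TM_CCOEFF_NORMED);print(n,cv2.minMaxLoc(m)[1],cv2.minMaxLoc(m)[3])
print("refs (13,8) (13,6) (10,7)")
d=cv2.absdiff(s0,b).max(2)>50
for y in range(110,200,4): print(y,''.join('#' if d[y,x] else '.' for x in range(330,430)))
g=b.astype(int)
for u,v in ((400,150),(405,145),(410,150),(412,145),(416,141)): print((u,v),b[v,u],s0[v,u])
E
```

```text
t: 52.35
position: [661.5, -2.7, 212.4]
orientation: [0.707, 0.707, -0.0, -0.001]
force: [0.3, 0.4, -0.3]
width: 52.3
top plate 0.9876466989517212 (13, 8)
top handle end 0.12670475244522095 (22, 15)
scene plate 0.9450216889381409 (10, 7)
refs (13,8) (13,6) (10,7)
110 ...###########################.##.......######.....####################....##.......................
114 #..####################...#...............###.....######.####.......................................
118 ###..##############.......#............................#######......................................
122 ####..###########...........................#####.............#####.................................
126 #######.##.####...##..................#...#############.............................................
130 #########..#######..........#.##.######...###############...........................................
134 #############.....#.....####.#.....##.##........########............................................
138 ######################.###..#..##.........##..##########.........................................
[... 1061 characters left out ...]
#############.######################################.............................................
186 .########################################...#####....#####..........................................
190 ....#########################################..##...#####...........................................
194 ......#..########################...###..########...................................................
198 ............#################...#######...#####..........###........................................
(400, 150) [113 114 114] [111 113 113]
(405, 145) [ 85 118  72] [121 128 127]
(410, 150) [111 142 107] [117 123 124]
(412, 145) [75 74 75] [68 68 68]
(416, 141) [77 73 74] [75 72 72]
```

```bash
python3 -c "
from bench import ctrl
print(ctrl.sign_off())"
```

```text
the job is handed in; nothing more can be done
None
```

I finished the job and handed it in at about 52.5 s of the 64 s allowed. `sign_off` gives no verdict, so I don't know the result.

**What I did:** I lifted the green flask out of the carton by its neck and stood it on the tray. I let go once the force showed it was touching. With the stick held in the gripper, I pushed the tray in until it met the stop, then laid the stick back in its rest.

**What the last checks showed:**
- **Tray:** the push force rose from about 3 N to 17 N with the hand at y = 203 mm. I had expected the stop at about 204 mm.
- **Stick:** its plate is at the same pixel as at the start in both the top and scene pictures (match 0.99 and 0.95). The wrist picture shows it lying straight.
- **Carton:** in the scene picture, only the green flask's cell changed.
- **Robot:** the gripper is clear of everything.

**Failed, unsure or not checked:**
- **Touch-down height:** the flask touched the tray about 10 mm lower than I had calculated. That suggests I gripped the neck about 10 mm lower than planned. It still stood upright.
- **Flask on the tray:** I estimated it about 10 mm ahead of the tray's middle (28 mm is allowed). Early in the push it was upright on the tray. With all 12 pictures viewed, I checked it inside the kiln only by pixel colours, where two pixels turned green; I did not see it standing there.
- **Stick handle end:** the match for it in the last top picture failed (0.13). I did not look into why; the arm may have been covering it.
- **Bystanders:** I did not check them separately at the end.

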